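Clear the food processor's deck and hold its switch at turbo

ROBOT

A 6-joint arm with a two-finger parallel gripper is mounted at the origin on a cart in front of the work surface, level with it; the furniture and walls round the work are solid. World frame = base frame: x ahead of the robot, y to its left, z up, the work surface at z = 0. Lengths are in m, angles in degrees, forces in N, time in s.
With the tool pointing down it reaches from about 0.2 to 0.875 m from the base axis. Payload 3.4 kg.
Tool frame: the origin (TCP) lies at the very end of the fingers, on their centre line; the grasp point (between the pads) lies 19 mm behind it (r.hold_point_z is the distance from the TCP to the grasp point, in m); z points along the fingers, y is the line along which they close (so a half turn about z gives the same grasp; the last joint's range is limited). The gripper opens to 94 mm and grips with 3 to 60 N. Pads are 16 mm wide; open, the fingers measure 119 mm over their backs; the gripper's body (75 mm by 177 mm) begins 78 mm behind the grasp point.
Start: joints at [69.442, 15.808, 86.224, -0, 77.962, -6.933], TCP at [0.135, 0.559, 0.173] pointing down, gripper open.
Joint ranges: [-165.64, 165.64], [-43.16, 119.46], [12.63, 154.43], [-67.54, 247.53], [6.08, 155.33], [-154.97, 154.97]. Speed limits (degrees/s): [147.25, 147.25, 180, 180, 180, 180].

INTERFACE

Orientations are given as [roll, pitch, yaw] about the fixed x, y, z axes, in that order (R = Rz(yaw) Ry(pitch) Rx(roll)).
In Python, from plant import status, imaging, r gives the robot as it stands.
- The arm moves only by the tool step_arm, never from a script. Its argument "increments" is a list that holds one entry, the list of rows, each a list of 5 numbers: the opening, from -1 (shut) to 1 (fully open), then the shift along the tool's x, y, z in mm, then the turn about the tool's z in degrees. In form: [[[grip, dx, dy, dz, spin], ...]]. A call has 1 to 10 rows; each row shifts and turns the commanded pose from where the row before left it, along the tool's axes as they then stand; what a row does not reach is not made up. A row lasts 1/8 s, in which the tool goes at most 62.5 mm and 10.7 degrees, less where a joint would pass 70% of its speed; a pose out of reach is approached as far as the arm can. A call with a gripper value outside its range is refused whole. The fingers move at their own pace and stop on an object; "grip_force" is the grip in N (left out, the last holds). Time passes only in rows, so rows that do not move let the fingers close. It gives the time, the measured TCP pose, the force, the opening and the grip force at its end, in the units of the state.
- status.observe(): the state, without advancing time (a new reading comes with each control period).
- imaging.capture(name): name is "side" or "top" or "wrist"; returns a dict with "frame" (400x640x3 uint8, red, green, blue), "z_map" (400x640 float32, m along the optical axis (not along the pixel's ray), 0 where there is no reading), "fx", "fy", "cx", "cy" (pixels), "eye" and "orientation" of the camera in the world. Camera axes: x right, y down, z forward; pixel columns grow to the right and rows downward; lengths in m; the calibration is good to about 2 mm. A picture is of the moment at which its call begins.
- r.finish_job(): hands the job in; it is judged then, once.
The state is a dict: "t": time; "joints": joint angles; "joint_velocities": joint speeds; "tau": joint torques, N m; "ee_pos": TCP position; "tcp_rot": TCP orientation; "force": force on the tool from outside, world axes, zero at the start; "moment": the same for the moment, N m; "gripper_width": finger opening in m; "finger_force": force on a finger pad.
Only numpy, scipy, OpenCV 4.12 (cv2) and the standard library are available. Lean on these libraries where they do the work, as an engineer would, in place of code of your own. Each camera call takes 0.05 s, during which the arm holds its last target. There are 200 camera calls.

TASK

The food processor is loaded with nuts, but the salt shaker was left standing on its front deck, tight beside the dial, where it blocks the hand and would shake off. Stand the salt shaker upright on the worktop next to the pepper mill (no more than about a hand's width from it) and let go of it, leaving the other things where they stand. Then turn the dial clockwise from off, past its two click stops (low and high), on to turbo, which springs back when let go: the job ends with the gripper still holding the dial at turbo.

Things in the scene. Friction and masses are not known exactly. Their poses are not given: they have to be found in the camera images.
- processor: Compact white food processor, fixed: base 272 x 170 mm, round at the back, flat deck 62 mm up; origin on its midline 130 mm behind the front edge, at worktop height, x to its back, y to its left, z up. Bowl with lid (123 mm across, to 222 mm up) centred 57 mm behind the origin, its handle reaching 93 mm left; bowl foot begins 17 mm ahead of the origin. Dial axis upright, 88 mm ahead of the origin and 30 mm to its right.
- dial (a joint): Dial angle in rad: 0 off (start), grows clockwise seen from above. It stays at the clicks low (about 0.37) and high (about 0.77). Turbo: 1.12 to the firm end stop at 1.30, no click there; a return spring (0.05 Nm at off, 0.11 Nm at the end) turns it back to high when let go. Passing a click takes up to 0.25 Nm.
- dial_grip (a point): Black dial on the deck: skirt 60 mm across, its top 73.5 mm above the worktop, with an upright bar across it 56 mm long, 14 mm thick, bar top 101.5 mm up. The point: on the axis, 88.5 mm up. Turns with the dial: x along the bar to its white pointer line, y across the bar, z up. At off x stands 0.65 rad anticlockwise of the processor's x seen from above, at the end stop 0.65 rad clockwise.
- salt_shaker: Salt shaker, clear with a grey perforated cap, round, 44 mm across at the widest, 90 mm tall, about 0.1 kg; starts upright on the processor's deck, left of the dial, a few millimetres from its skirt. Origin at the centre of its underside, z up.
- pepper_mill: Wooden pepper mill with a waist and a small metal knob, round, 58 mm across, 130 mm tall, loose on the worktop right of the processor. Origin at the centre of its underside, z up. Its place is swapped at random with those of the sugar tin and the spice jar.
- sugar_tin: White sugar canister with a wooden lid, round, 68 mm across, 100 mm tall, loose on the worktop. Origin at the centre of its underside. A bystander.
- spice_jar: Glass spice jar with a screw cap, round, 45 mm across, 106 mm tall, loose on the worktop. Origin at the centre of its underside. A bystander.
There are look-alikes about, which are no part of the job. Leave any orange look-alike of the pepper_mill alone.

How it is judged:
By the outcome, as a careful person would: the job done as asked, in the order asked, and still so for the second after the job is handed in, while the arm keeps its last pose, push and grip.
It also fails if it takes over 64 s, if anything falls off the work surface, if the arm or the gripper's body presses on something with over 40 N, if the wrist force passes 120 N, or if a joint passes its speed limit or range.

## Working session

There is one attempt and no reset: what is moved stays moved. The work goes in short steps, Python scripts to look and compute and a tool call to move; the robot and the scene stay as the last step left them, time stands still between calls to the robot, and variables do not carry over. Pictures are saved under pics/ and viewed, at most 10 in all, crops included, and the job is handed in when it is done.

Besides the shell and the picture viewer there is one more tool, called after ">>>" as name(argument=value, ...), one argument or row to a line, values as JSON. step_arm: Moves the arm, as the interface text tells. Its arguments: {"type":"object","properties":{"increments":{"type":"array"},"grip_force":{"type":"number"}},"required":["increments"]}

```bash
mkdir -p pics
cat > h.py <<'E'
import numpy as np,cv2
from plant import status,imaging,r
def pts(c):
    z=c["z_map"];v,u=np.mgrid[:z.shape[0],:z.shape[1]]
    P=np.stack([(u-c["cx"])/c["fx"]*z,(v-c["cy"])/c["fy"]*z,z],-1)
    R=np.array(c["orientation"])
    if R.shape!=(3,3):
        from scipy.spatial.transform import Rotation as Ro
        R=Ro.from_euler('xyz',R,degrees=True).as_matrix() if R.size==3 else None
    W=P@R.T+np.array(c["eye"]);W[z==0]=np.nan
    return W
E
python3 - <<'E'
from h import *
for n in("top","side"):
    c=imaging.capture(n);cv2.imwrite(f"pics/{n}0.png",c["frame"][...,::-1]);np.savez(f"{n}0.npz",**c)
    print(n,c["eye"],c["orientation"],c["fx"])
s=status.observe();print(s)
E
```

```text
top [ 0.40736706 -0.00480489  1.30126689] [-1.76334806e+02 -1.14914366e-01 -9.10341439e+01] 493.6143609472481
side [ 0.23037324 -0.45580653  0.9132372 ] [-149.53577226    0.84498201  -31.92518941] 400.1686731882424
{'t': 0.1, 'joints': array([ 6.94425569e+01,  1.58425488e+01,  8.62858654e+01, -4.43889580e-04,
        7.79632017e+01, -6.93417429e+00]), 'joint_velocities': array([-0.14125313, -0.10054166, -0.08070507, -0.03716212, -0.10873769,
        0.0663984 ]), 'tau': array([ 3.89732915e-03, -4.05445969e+01, -2.37786752e+01,  7.03559141e-02,
        2.98095716e-02, -5.09091001e-05]), 'ee_pos': array([0.13525986, 0.55829552, 0.17252034]), 'tcp_rot': array([-1.79909002e+02, -1.06298847e-02,  1.66376816e+02]), 'force': array([-0.37090546,  0.14621106,  0.22787222]), 'moment': array([ 0.0180275 ,  0.02554994, -0.05429848]), 'finger_force': 0.0, 'gripper_width': 0.09355815653218412}
```

View pics/top0.png

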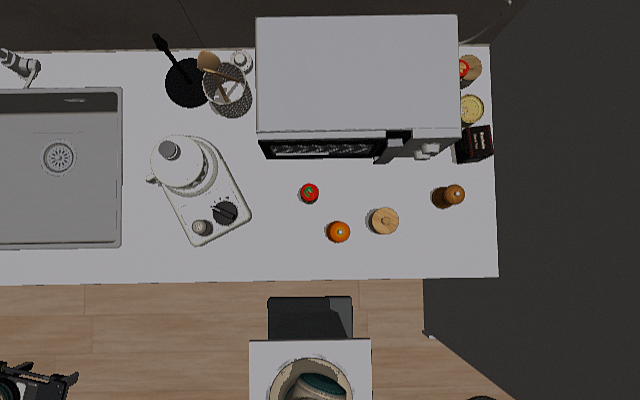

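View pics/side0.png

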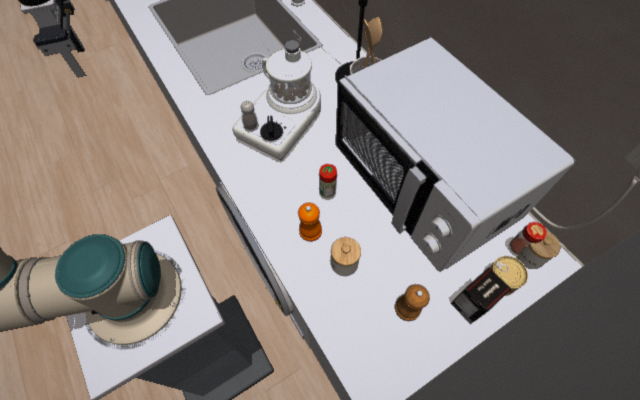

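Top view candidates for the mill: the wooden one at (450,195) and the orange look-alike at (338,232). The sugar tin is at (384,221) and the spice jar at (309,193), so I choose the wooden one. For the shaker, it's the grey cap on the deck at (202,228); the small white thing at (241,62) is behind and not on the deck. Next I'll measure and check in a crop.

Run:
```python
from h import *
T=dict(np.load("top0.npz"));S=dict(np.load("side0.npz"))
Wt,Ws=pts(T),pts(S)
A=np.concatenate([Wt.reshape(-1,3),Ws.reshape(-1,3)]);src=np.r_[np.zeros(Wt.size//3),np.ones(Ws.size//3)]
for n,W,u,v in[("mill",Wt,454,194),("orange",Wt,338,232),("tin",Wt,384,221),("jar",Wt,309,193),("salt",Wt,202,227),("dial",Wt,224,212),("salt_s",Ws,248,104),("mill_s",Ws,416,293)]:
    print(n,np.round(W[v,u],4))
def circ(p,r,z0,z1):
    for k in(0,1):
        m=(src==k)&(np.hypot(*(A[:,:2]-p).T)<r)&(A[:,2]>z0)&(A[:,2]<z1)
        q=A[m]
        if len(q)<5: print(k,len(q));continue
        (c,rad)=cv2.minEnclosingCircle(q[:,:2].astype(np.float32));print(k,len(q),np.round(c,4),round(rad,4),np.round(q.mean(0),4))
for n,u,v,z0,z1 in[("mill",454,194,.02,.14),("orange",338,232,.02,.14),("tin",384,221,.02,.13),("jar",309,193,.02,.13),("salt",202,227,.12,.17)]:
    print(n);circ(Wt[v,u][:2],.05,z0,z1)
# deck rectangle
m=(A[:,2]>.052)&(A[:,2]<.070)&(np.hypot(*(A[:,:2]-Wt[212,224][:2]).T)<.3)
q=A[m].astype(np.float32);rc=cv2.minAreaRect(q[:,:2]);print(rc,cv2.boxPoints(rc))
m=(A[:,2]>.094)&(A[:,2]<.106)&(np.hypot(*(A[:,:2]-Wt[212,224][:2]).T)<.035)
q=A[m].astype(np.float32);print(len(q),cv2.minAreaRect(q[:,:2]),q.mean(0))
f=T["frame"][...,::-1]
a=cv2.resize(f[130:250,140:260],(400,400),interpolation=2);b=cv2.resize(S["frame"][...,::-1][260:340,370:450],(400,400),interpolation=2)
cv2.imwrite("pics/c.png",np.hstack([a,b]))
```

```text
mill [ 0.5135 -0.3552  0.1166]
orange [ 0.4268 -0.073   0.1261]
tin [ 0.4522 -0.1879  0.0954]
jar [ 0.5235 -0.0057  0.1021]
salt [0.4439 0.2458 0.1467]
dial [0.4808 0.2017 0.1026]
salt_s [0.4493 0.248  0.1502]
mill_s [ 0.5106 -0.3577  0.1236]
mill
0 530 [ 0.5135 -0.3562] 0.027 [ 0.5113 -0.3511  0.0898]
1 789 [ 0.5142 -0.3587] 0.0269 [ 0.507  -0.3623  0.0896]
orange
0 387 [ 0.4285 -0.0765] 0.027 [ 0.4272 -0.0744  0.1039]
1 649 [ 0.4294 -0.0794] 0.0266 [ 0.4248 -0.0874  0.0854]
tin
0 637 [ 0.4538 -0.1921] 0.0342 [ 0.4526 -0.1893  0.0792]
1 905 [ 0.455  -0.1931] 0.0344 [ 0.4499 -0.1997  0.0736]
jar
0 305 [ 0.5244 -0.0058] 0.0227 [ 0.5224 -0.0059  0.0988]
1 523 [ 0.5259 -0.0073] 0.0239 [ 0.5214 -0.0156  0.0803]
salt
0 196 [0.4442 0.2544] 0.018 [0.4439 0.2522 0.1432]
1 169 [0.4457 0.2502] 0.0171 [0.4436 0.2468 0.1391]Traceback (most recent call last):
  File "<stdin>", line 17, in <module>
cv2.error: OpenCV(4.12.0) /io/opencv/modules/imgproc/src/convhull.cpp:143: error: (-215:Assertion failed) total >= 0 && (depth == CV_32F || depth == CV_32S) in function 'convexHull'
```

Run:
```python
from h import *
T=dict(np.load("top0.npz"));S=dict(np.load("side0.npz"))
for W in(pts(T),pts(S)):
    A=W.reshape(-1,3);d=np.array([.4808,.2017])
    m=(A[:,2]>.057)&(A[:,2]<.067)&(np.hypot(*(A[:,:2]-d).T)<.3)
    q=np.ascontiguousarray(A[m,:2],np.float32);rc=cv2.minAreaRect(q);print(rc,np.round(cv2.boxPoints(rc),3).tolist())
    for z0,z1 in((.094,.106),(.077,.106),(.069,.077)):
        m=(A[:,2]>z0)&(A[:,2]<z1)&(np.hypot(*(A[:,:2]-d).T)<.04)&(np.hypot(*(A[:,:2]-[.445,.2505]).T)>.027)
        q=np.ascontiguousarray(A[m,:2],np.float32)
        if len(q)>4:
            print(z0,len(q),cv2.minAreaRect(q),q.mean(0),cv2.minEnclosingCircle(q))
f=T["frame"][...,::-1]
a=cv2.resize(f[130:250,140:260],(400,400),interpolation=2);b=cv2.resize(S["frame"][...,::-1][260:340,370:450],(400,400),interpolation=2)
cv2.imwrite("pics/c.png",np.hstack([a,b]))
```

```text
((0.5579947829246521, 0.15984444320201874), (0.35944095253944397, 0.39166170358657837), 60.071102142333984) [[0.29899999499320984, 0.10199999809265137], [0.6380000114440918, -0.09399999678134918], [0.8169999718666077, 0.21799999475479126], [0.4779999852180481, 0.4129999876022339]]
0.094 130 ((0.4798448085784912, 0.20495986938476562), (0.05531778559088707, 0.013999802060425282), 63.97945785522461) [0.47991294 0.20520896] ((0.4798819124698639, 0.20494171977043152), 0.027820467948913574)
0.077 150 ((0.480903685092926, 0.20443621277809143), (0.055312346667051315, 0.04178265854716301), 64.57000732421875) [0.47953796 0.20376706] ((0.4810582399368286, 0.20474112033843994), 0.028242522850632668)
0.069 292 ((0.480587899684906, 0.20575906336307526), (0.05923527479171753, 0.058170970529317856), 41.93010330200195) [0.47985852 0.20533511] ((0.4803827106952667, 0.20531867444515228), 0.03117758221924305)
((0.5575254559516907, 0.138287752866745), (0.2991434931755066, 0.4610748887062073), 0.7387194037437439) [[0.4050000011920929, 0.367000013589859], [0.41100001335144043, -0.09399999678134918], [0.7099999785423279, -0.09000000357627869], [0.7039999961853027, 0.3709999918937683]]
0.094 93 ((0.48071637749671936, 0.20346911251544952), (0.05669678747653961, 0.013573767617344856), 62.7171630859375) [0.48139507 0.20326473] ((0.4819280505180359, 0.20284417271614075), 0.0286411065608263)
0.077 121 ((0.48108506202697754, 0.20326393842697144), (0.056597497314214706, 0.014054043218493462), 63.527130126953125) [0.47934288 0.1985934 ] ((0.4819280505180359, 0.20284417271614075), 0.0286411065608263)
0.069 221 ((0.480281263589859, 0.2028718888759613), (0.05734098330140114, 0.05742631480097771), 64.48904418945312) [0.48082304 0.20149899] ((0.4811847507953644, 0.20389419794082642), 0.030742401257157326)
```

View pics/c.png

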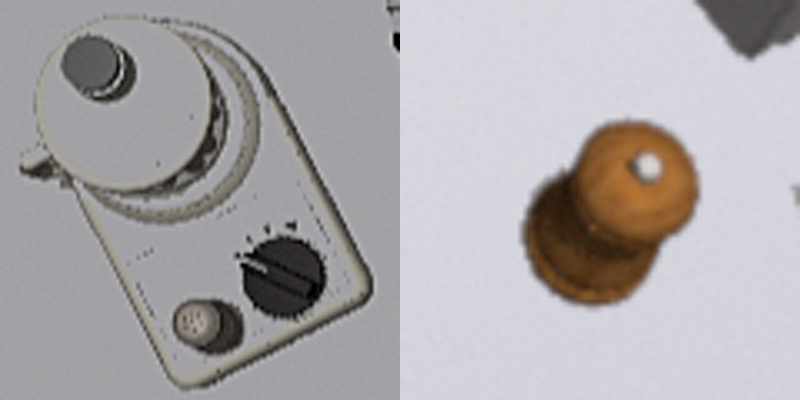

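The left crop shows the shaker's grey cap at (195,322), beside the black dial at (285,278) with its white pointer at (250,262). The right crop shows the brown wooden mill with its metal knob at (648,167), so the choice is confirmed. Moving above the shaker.

>>> step_arm(
  increments=[
    [[1,-37.3,-22.5,-2,0],[1,-37.3,-22.5,-2,0],[1,-37.3,-22.5,-2,0],[1,-37.3,-22.5,-2,0],[1,-37.3,-22.5,-2,0],[1,-37.3,-22.5,-2,0],[1,-37.3,-22.5,-2,0],[1,-37.3,-22.5,-2,0],[1,-37.3,-22.5,-2,0],[1,-37.3,-22.5,-2,0]],
  ],
  grip_force=20,
)

```text
t: 1.35
ee_pos: [0.4456, 0.2511, 0.193]
tcp_rot: [-180.0, -0.0, 166.4]
force: [0.4, -0.3, -0.9]
gripper_width: 0.0939
finger_force: 0.0
```

```bash
cat >> h.py <<'E'
def delta(x,y,z):
    from scipy.spatial.transform import Rotation as Ro
    s=status.observe();print("t",s["t"],"tcp",np.round(s["ee_pos"],4),np.round(s["tcp_rot"],1),"F",np.round(s["force"],1),"w",round(s["gripper_width"],4))
    R=Ro.from_euler('xyz',s["tcp_rot"],degrees=True).as_matrix()
    d=(R.T@(np.array([x,y,z])-s["ee_pos"]))*1000;print("tool delta mm",np.round(d,1));return d
E
python3 - <<'E'
from h import *
delta(.445,.2518,.100)
c=imaging.capture("wrist");cv2.imwrite("pics/w1.png",c["frame"][...,::-1])
A=pts(c).reshape(-1,3)
for z0,z1,n in((.146,.156,"cap"),(.13,.15,"upper"),(.11,.13,"mid"),(.08,.11,"low")):
    m=(A[:,2]>z0)&(A[:,2]<z1)&(np.hypot(A[:,0]-.445,A[:,1]-.2518)<.035)
    q=np.ascontiguousarray(A[m,:2],np.float32)
    if len(q)>9:print(n,len(q),cv2.minEnclosingCircle(q),q.min(0),q.max(0))
m=(A[:,2]>.094)&(A[:,2]<.108)&(np.hypot(A[:,0]-.48,A[:,1]-.204)<.035)
q=np.ascontiguousarray(A[m,:2],np.float32)
if len(q)>9:print(len(q),cv2.minAreaRect(q))
E
```

```text
t 1.35 tcp [0.4456 0.2511 0.193 ] [-180.    -0.   166.4] F [ 0.4 -0.3 -0.9] w 0.0939
tool delta mm [ 0.7  0.6 93. ]
cap 601 ((0.44531089067459106, 0.25593826174736023), 0.014419402927160263) [0.4310811  0.24178943] [0.45906758 0.26971072]
upper 742 ((0.4453792870044708, 0.2557418942451477), 0.017203768715262413) [0.42846996 0.23923448] [0.46201524 0.2727016 ]
mid 262 ((0.44194766879081726, 0.25530049204826355), 0.018660487607121468) [0.42530942 0.23680644] [0.44660637 0.27379456]
low 319 ((0.441221684217453, 0.255133718252182), 0.02138577029109001) [0.42148438 0.23391761] [0.45059043 0.27634984]
590 ((0.48002147674560547, 0.20631662011146545), (0.05570603534579277, 0.01385813020169735), 64.47184753417969)
```

>>> step_arm(
  increments=[
    [[1,1,3.6,20,0],[1,0,0,30,0],[1,0,0,30,0],[1,0,0,18,0],[1,0,0,5,0],[-1,0,0,0,0],[-1,0,0,0,0],[-1,0,0,0,0],[-1,0,0,0,0],[-1,0,0,0,0]],
  ],
  grip_force=20,
)

```text
t: 2.65
ee_pos: [0.4449, 0.2561, 0.0905]
tcp_rot: [180.0, 0.0, 166.4]
force: [0.4, 0.1, -0.6]
gripper_width: 0.0473
finger_force: 0.0
```

>>> step_arm(
  increments=[
    [[-1,0,0,0,0],[-1,0,0,0,0],[-1,0,0,-10,0],[-1,0,0,-25,0],[-1,0,0,-30,0],[-1,0,0,-30,0],[-1,0,0,0,0]],
  ],
)

```text
t: 3.52
ee_pos: [0.4466, 0.2568, 0.1878]
tcp_rot: [179.8, 0.3, 166.4]
force: [0.4, 0.4, -1.0]
gripper_width: 0.0331
finger_force: 19.8
```

Run:
```python
from h import *
delta(.45,-.30,.19)
c=imaging.capture("side");cv2.imwrite("pics/s2.png",cv2.resize(c["frame"][...,::-1][40:220,180:380],(700,630))[:600])
```

```text
t 3.525 tcp [0.4466 0.2568 0.1878] [179.8   0.3 166.4] F [ 0.4  0.4 -1. ] w 0.0331
tool delta mm [-134.5 -540.4   -3.5]
```

View pics/s2.png

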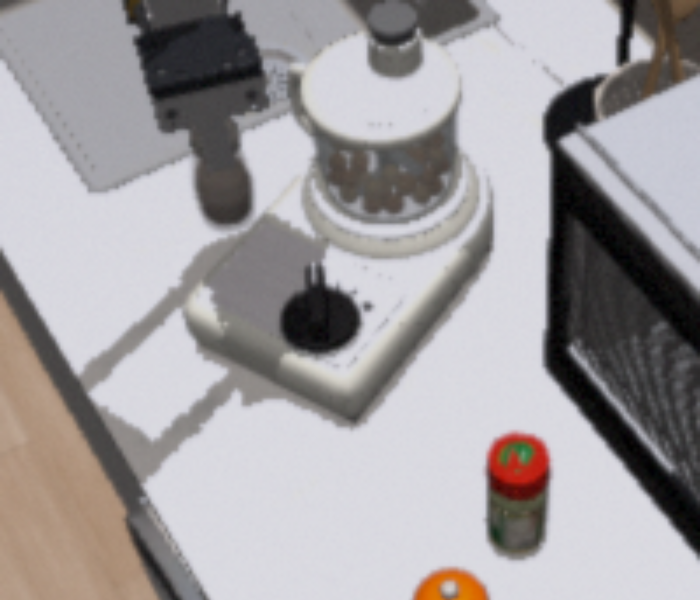

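The picture shows the shaker held below the fingers at (222,190), off the deck, with the dial clear at (320,315). Carrying it over to the mill.

>>> step_arm(
  increments=[
    [[-1,-5,-21,-5,0],[-1,-8.4,-40.4,-5,0],[-1,-8.4,-40.4,-5,0],[-1,-8.4,-40.4,-5,0],[-1,-8.4,-40.4,0,0],[-1,-8.4,-40.4,0,0],[-1,-8.4,-40.4,0,0],[-1,-8.4,-40.4,0,0],[-1,-8.4,-40.4,0,0],[-1,-8.4,-40.4,0,0]],
  ],
)

```text
t: 4.82
ee_pos: [0.4314, -0.1375, 0.2035]
tcp_rot: [179.9, -0.2, 166.4]
force: [-0.2, -0.3, 0.0]
gripper_width: 0.033
finger_force: 19.8
```

>>> step_arm(
  increments=[
    [[-1,-8.4,-40.4,0,0],[-1,-8.4,-40.4,0,0],[-1,-8.4,-40.4,0,0],[-1,-8.4,-40.4,0,0],[-1,-8.4,-40.4,0,0],[-1,-5,-12,0,0],[-1,0,0,20,0],[-1,0,0,20,0],[-1,0,0,20,0],[-1,0,0,0,0]],
  ],
)

```text
t: 6.08
ee_pos: [0.4266, -0.3532, 0.1429]
tcp_rot: [179.8, -0.3, 166.4]
force: [-0.2, 0.2, -1.2]
gripper_width: 0.0333
finger_force: 19.8
```

Run:
```python
from h import *
delta(.430,-.355,.032)
for n in("side","top"):
    c=imaging.capture(n);A=pts(c).reshape(-1,3)
    if n=="side":cv2.imwrite("pics/s3.png",cv2.resize(c["frame"][...,::-1][180:380,300:560],(780,600)))
    for z in np.arange(.04,.16,.01):
        m=(A[:,2]>z)&(A[:,2]<z+.01)&(np.hypot(A[:,0]-.43,A[:,1]+.355)<.04);print(n,round(z,3),m.sum(),np.round(A[m].mean(0),3) if m.any() else "")
    m=(A[:,2]>.02)&(np.hypot(A[:,0]-.5135,A[:,1]+.357)<.04)&(A[:,2]<.14);print(cv2.minEnclosingCircle(np.ascontiguousarray(A[m,:2],np.float32)))
```

```text
t 6.075 tcp [ 0.4266 -0.3532  0.1429] [179.8  -0.3 166.4] F [-0.2  0.2 -1.2] w 0.0333
tool delta mm [ -4.2  -1.4 110.9]
side 0.04 0 
side 0.05 0 
side 0.06 0 
side 0.07 0 
side 0.08 0 
side 0.09 0 
side 0.1 0 
side 0.11 4 [ 0.413 -0.367  0.119]
side 0.12 15 [ 0.409 -0.363  0.126]
side 0.13 19 [ 0.409 -0.363  0.135]
side 0.14 44 [ 0.409 -0.361  0.146]
side 0.15 52 [ 0.411 -0.355  0.155]
((0.5249016284942627, -0.3788257837295532), 0.008571149781346321)
top 0.04 0 
top 0.05 0 
top 0.06 0 
top 0.07 0 
top 0.08 0 
top 0.09 0 
top 0.1 0 
top 0.11 0 
top 0.12 2 [ 0.406 -0.346  0.127]
top 0.13 3 [ 0.408 -0.343  0.137]
top 0.14 4 [ 0.418 -0.344  0.146]
top 0.15 6 [ 0.42  -0.345  0.153]
((0.5125078558921814, -0.3555884063243866), 0.027741581201553345)
```

View pics/s3.png

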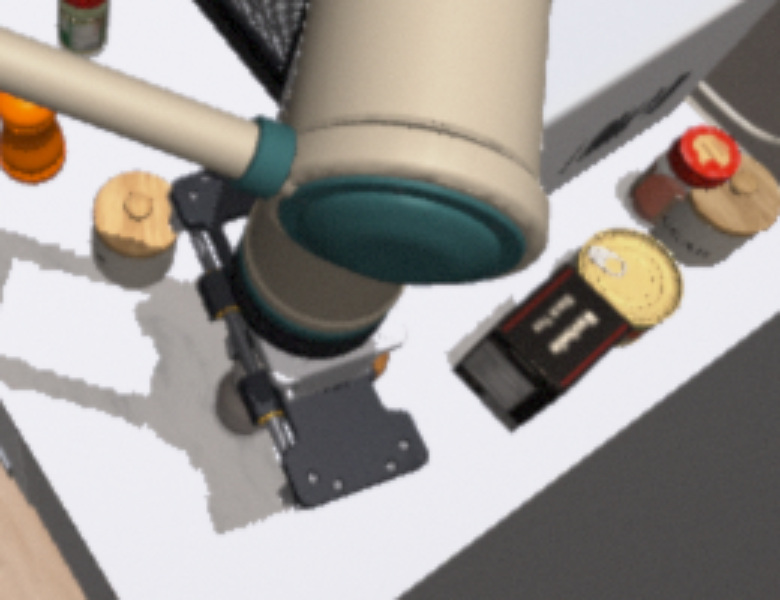

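The shaker hangs at about (240,400), with its underside near z 0.115 as expected; the mill is at about (380,362), behind the hand. Lowering now.

>>> step_arm(
  increments=[
    [[-1,0,0,25,0],[-1,0,0,30,0],[-1,0,0,30,0],[-1,0,0,18,0],[-1,0,0,6,0],[-1,0,0,2,0],[-1,0,0,0,0]],
  ],
)

```text
t: 7.05
ee_pos: [0.4284, -0.3563, 0.0351]
tcp_rot: [-180.0, 0.1, 166.4]
force: [-1.8, 0.1, -0.7]
gripper_width: 0.0333
finger_force: 19.8
```

>>> step_arm(
  increments=[
    [[-1,0,0,2,0],[-1,0,0,1,0],[-1,0,0,0,0],[-1,0,0,0,0]],
  ],
)

```text
t: 7.55
ee_pos: [0.4279, -0.3558, 0.0313]
tcp_rot: [180.0, 0.0, 166.4]
force: [0.1, 0.4, -0.2]
gripper_width: 0.0327
finger_force: 19.8
```

>>> step_arm(
  increments=[
    [[-1,0,0,1,0],[-1,0,0,1,0],[-1,0,0,0,0],[-1,0,0,0,0]],
  ],
)

```text
t: 8.05
ee_pos: [0.4279, -0.3557, 0.0292]
tcp_rot: [180.0, -0.0, 166.4]
force: [0.7, 0.0, -0.3]
gripper_width: 0.0331
finger_force: 19.8
```

>>> step_arm(
  increments=[
    [[-1,0,0,1,0],[-1,0,0,1,0],[-1,0,0,0,0],[-1,0,0,0,0]],
  ],
)

```text
t: 8.55
ee_pos: [0.4283, -0.356, 0.0282]
tcp_rot: [-180.0, 0.1, 166.4]
force: [-0.5, 1.7, 5.8]
gripper_width: 0.0333
finger_force: 19.9
```

Contact. I'll open slightly, then fully, and go straight up.

>>> step_arm(
  increments=[
    [[-0.1,0,0,0,0],[-0.1,0,0,0,0],[0.3,0,0,0,0],[0.5,0,0,0,0],[0.5,0,0,-5,0],[0.5,0,0,-20,0],[0.5,0,0,-40,0],[0.5,0,0,-50,0],[0.5,0,0,-40,0],[0.5,0,0,0,0]],
  ],
)

```text
t: 9.8
ee_pos: [0.4296, -0.3576, 0.1862]
tcp_rot: [-179.7, 0.4, 166.4]
force: [0.1, 0.4, -0.1]
gripper_width: 0.0707
finger_force: 0.0
```

Run:
```python
from h import *
s=status.observe();print(s["joints"])
delta(.4803,.2045,.20)
c=imaging.capture("wrist");A=pts(c).reshape(-1,3);cv2.imwrite("pics/w4.png",c["frame"][...,::-1])
for z0,z1 in((.02,.05),(.05,.075),(.075,.1),(.1,.16)):
  for p in((.43,-.356),(.514,-.357)):
    m=(A[:,2]>z0)&(A[:,2]<z1)&(np.hypot(A[:,0]-p[0],A[:,1]-p[1])<.04);q=np.ascontiguousarray(A[m,:2],np.float32)
    if len(q)>9:print(z0,p,len(q),cv2.minEnclosingCircle(q),A[m,2].max())
```

```text
[-4.69096683e+01  1.37274357e+01  8.72933817e+01  3.37584407e-03
  7.85127238e+01 -1.23287609e+02]
t 9.8 tcp [ 0.4296 -0.3576  0.1862] [-179.7    0.4  166.4] F [ 0.1  0.4 -0.1] w 0.0707
tool delta mm [ 83.  558.2 -16.8]
0.02 (0.43, -0.356) 239 ((0.42454177141189575, -0.35637766122817993), 0.021015789359807968) 0.04997701528095533
0.02 (0.514, -0.357) 472 ((0.5129509568214417, -0.35728710889816284), 0.026745039969682693) 0.049995783002366456
0.05 (0.43, -0.356) 190 ((0.4267772436141968, -0.3563268780708313), 0.018263662233948708) 0.07467065742277101
0.05 (0.514, -0.357) 245 ((0.5124285817146301, -0.3572864532470703), 0.020487692207098007) 0.07472546814657388
0.075 (0.43, -0.356) 652 ((0.42885416746139526, -0.3559679687023163), 0.017346665263175964) 0.09052471116146377
0.075 (0.514, -0.357) 203 ((0.5083532333374023, -0.35834935307502747), 0.023173324763774872) 0.09933668010195884
0.1 (0.514, -0.357) 1350 ((0.514070451259613, -0.35950300097465515), 0.02503255009651184) 0.13079752594276572
```

View pics/w4.png

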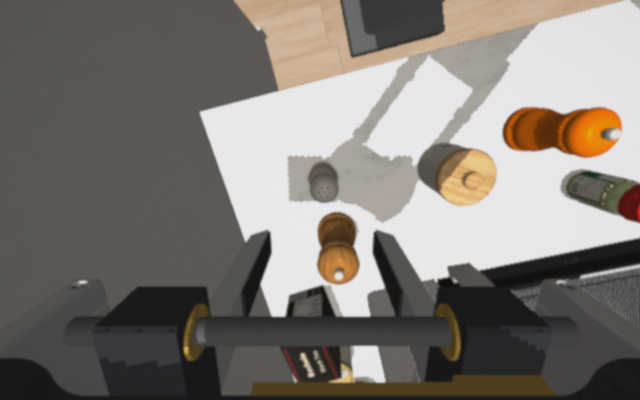

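The shaker stands upright at (322,182) beside the wooden mill at (337,245). The tin and the others have not moved. Going to the dial.

>>> step_arm(
  increments=[
    [[0.5,4,25,-5,0],[0.5,6,42,-5,0],[0.5,6,42,-5,0],[0.5,6,42,-2,0],[0.5,6,42,0,0],[0.5,6,42,0,0],[0.5,6,42,0,0],[0.5,6,42,0,0],[0.5,6,42,0,0],[0.5,6,42,0,0]],
  ],
)

```text
t: 11.1
ee_pos: [0.4642, 0.0522, 0.1979]
tcp_rot: [-180.0, -0.2, 166.4]
force: [1.1, -0.4, 0.4]
gripper_width: 0.0704
finger_force: 0.0
```

>>> step_arm(
  increments=[
    [[0.5,6,42,0,0],[0.5,6,42,0,0],[0.5,6,42,0,0],[0.5,7,29,0,0],[0.5,0,0,0,-9.75],[0.5,0,0,0,-9.75],[0.5,0,0,0,-9.75],[0.5,0,0,0,-9.75],[0.5,0,0,0,-9.75],[0.5,0,0,0,-9.75]],
  ],
)

```text
t: 12.35
ee_pos: [0.4761, 0.2067, 0.1977]
tcp_rot: [179.8, -0.2, -134.8]
force: [-0.7, -0.0, 0.3]
gripper_width: 0.0704
finger_force: 0.0
```

>>> step_arm(
  increments=[
    [[0.5,0,0,0,-9.75],[0.5,0,0,0,-9.75],[0.5,0,0,0,0],[0.5,0,0,0,0]],
  ],
)

```text
t: 12.85
ee_pos: [0.4774, 0.2064, 0.1986]
tcp_rot: [179.9, -0.1, -115.7]
force: [-0.6, -0.4, -0.8]
gripper_width: 0.0706
finger_force: 0.0
```

Run:
```python
from h import *
print(status.observe()["joints"])
c=imaging.capture("wrist");A=pts(c).reshape(-1,3)
m=(A[:,2]>.094)&(A[:,2]<.108)&(np.hypot(A[:,0]-.48,A[:,1]-.204)<.035)
q=np.ascontiguousarray(A[m,:2],np.float32);rc=cv2.minAreaRect(q)
print(len(q),rc,A[m,2].max());delta(.4802,.2050,.078)
```

```text
[ 1.56958146e+01  1.03266243e+01  9.00399297e+01  2.11640728e-02
  7.97358066e+01 -1.38578441e+02]
565 ((0.4808794856071472, 0.20471280813217163), (0.054833464324474335, 0.013527939096093178), 64.40814208984375) 0.10358889454936271
t 12.9 tcp [0.4778 0.2063 0.1988] [ 179.9   -0.  -115.7] F [ 0.9 -0.5  0.4] w 0.0703
tool delta mm [  0.   -2.9 120.7]
```

>>> step_arm(
  increments=[
    [[0.5,0,-3.2,25,0],[0.5,0,0,35,0],[0.5,0,0,35,0],[0.5,0,0,18,0],[0.5,0,0,5,0],[0.5,0,0,0,0],[-1,0,0,0,0],[-1,0,0,0,0],[-1,0,0,0,0],[-1,0,0,0,0]],
  ],
  grip_force=50,
)

```text
t: 14.15
ee_pos: [0.4816, 0.2047, 0.0815]
tcp_rot: [-180.0, 0.0, -115.6]
force: [0.4, 0.1, 1.2]
gripper_width: 0.034
finger_force: 0.0
```

>>> step_arm(
  increments=[
    [[-1,0,0,0,0],[-1,0,0,0,0],[-1,0,0,0,0]],
  ],
)

```text
t: 14.52
ee_pos: [0.4815, 0.2047, 0.0812]
tcp_rot: [180.0, 0.0, -115.6]
force: [1.1, 0.2, -0.0]
gripper_width: 0.0038
finger_force: 0.0
```

>>> step_arm(
  increments=[
    [[-1,0,0,0,0]],
  ],
)

```text
t: 14.65
ee_pos: [0.4815, 0.2047, 0.0812]
tcp_rot: [180.0, 0.0, -115.6]
force: [0.2, -0.2, -1.0]
gripper_width: 0.0007
finger_force: 0.0
```

Run:
```python
from h import *
delta(.4806,.2047,.079)
a=imaging.capture("wrist");b=imaging.capture("side")
cv2.imwrite("pics/p5.png",np.hstack([cv2.resize(a["frame"][...,::-1][160:400,120:520],(400,240)),cv2.resize(b["frame"][...,::-1][60:180,200:400],(400,240))]))
```

```text
t 14.65 tcp [0.4815 0.2047 0.0812] [ 180.     0.  -115.6] F [ 0.2 -0.2 -1. ] w 0.0007
tool delta mm [0.4 0.8 2.2]
```

View pics/p5.png

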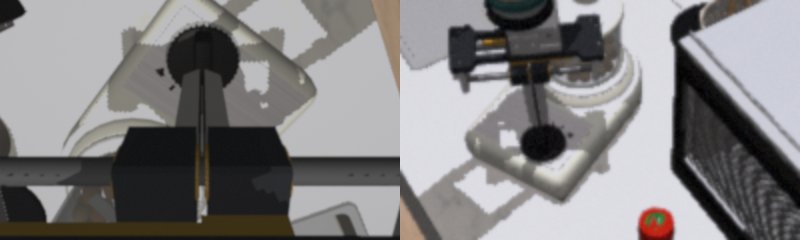

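Run:
```python
from h import *
from scipy.spatial.transform import Rotation as Ro
c=imaging.capture("wrist");W=pts(c)
R=Ro.from_euler('xyz',c["orientation"],degrees=True).as_matrix()
for p in([.4815,.2047,.0812],[.481,.2047,.1015],[.481+.028*.43,.2047+.028*.9,.1015],[.481-.028*.43,.2047-.028*.9,.1015]):
    q=R.T@(np.array(p)-c["eye"]);print(p,np.round([c["fx"]*q[0]/q[2]+c["cx"],c["fy"]*q[1]/q[2]+c["cy"],q[2]],3))
for v in range(180,300,8):print(v,np.round(W[v,300:345:8,2],3))
f=c["frame"][...,::-1][170:290,250:390]
cv2.imwrite("pics/w6.png",cv2.resize(cv2.convertScaleAbs(f,alpha=2),(700,600),interpolation=2))
```

```text
[0.4815, 0.2047, 0.0812] [3.21594e+02 2.25006e+02 2.27000e-01]
[0.481, 0.2047, 0.1015] [3.22208e+02 2.35075e+02 2.08000e-01]
[0.49304, 0.2299, 0.1015] [3.22246e+02 2.68624e+02 2.16000e-01]
[0.46896, 0.1795, 0.1015] [3.22167e+02 1.98802e+02 2.00000e-01]
180 [0.062 0.063 0.063 0.061 0.06  0.058]
188 [0.062 0.063 0.071 0.073 0.07  0.062]
196 [0.073 0.074 0.091 0.092 0.073 0.073]
204 [0.074 0.073 0.101 0.1   0.1   0.073]
212 [0.074 0.072 0.102 0.102 0.098 0.072]
220 [0.074 0.073 0.101 0.102 0.099 0.074]
228 [0.073 0.074 0.102 0.101 0.074 0.074]
236 [0.073 0.125 0.125 0.121 0.126 0.125]
244 [0.074 0.136 0.136 0.134 0.137 0.137]
252 [0.147 0.147 0.148 0.145 0.147 0.147]
260 [0.156 0.156 0.157 0.153 0.156 0.157]
268 [0.164 0.165 0.165 0.163 0.164 0.165]
276 [0.172 0.172 0.172 0.171 0.172 0.173]
284 [0.179 0.179 0.179 0.176 0.179 0.179]
292 [0.219 0.22  0.217 0.182 0.219 0.22 ]
```

View pics/w6.png

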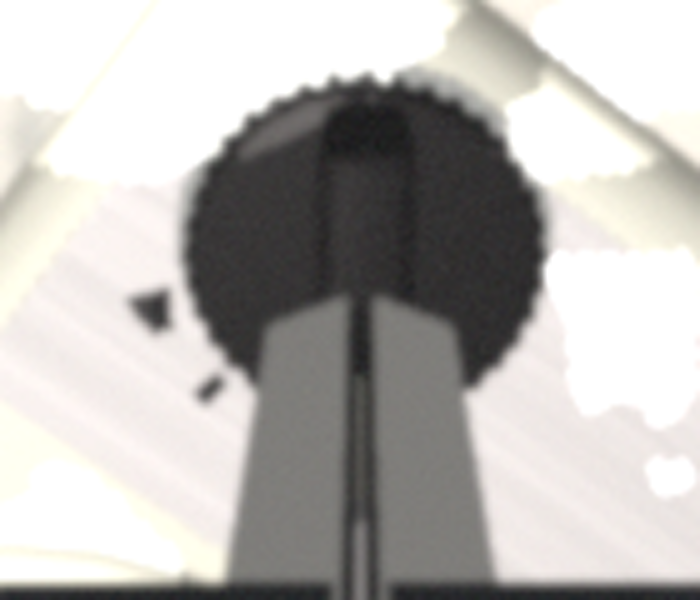

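This close-up shows the closed fingertips at (360,300) above the bar's top, which is at (365,220). By depth the tips are at z of about 0.117, not the 0.081 reported, so the reported TCP is about 36 mm too low. The shaker was simply gripped higher than planned. I'll open and go down carefully.

>>> step_arm(
  increments=[
    [[0.3,0,0,-4,0],[0.3,0,0,0,0],[0.3,0,0,0,0],[0.3,0,0,0,0],[0.3,0,0,0,0],[0.3,0,0,0,0],[0.3,0,0,8,0],[0.3,0,0,8,0],[0.3,0,0,8,0],[0.3,0,0,0,0]],
  ],
)

```text
t: 16.05
ee_pos: [0.4807, 0.2045, 0.0602]
tcp_rot: [179.9, -0.1, -115.6]
force: [-0.1, -0.7, -0.5]
gripper_width: 0.0615
finger_force: 0.0
```

Run:
```python
from h import *
delta(.4808,.2047,.045)
c=imaging.capture("wrist");W=pts(c)
for v in range(190,300,6):print(v,np.round(W[v,256:390:10,2],3))
np.savez("w7.npz",**c)
```

```text
t 16.05 tcp [0.4807 0.2045 0.0602] [ 1.799e+02 -1.000e-01 -1.156e+02] F [-0.1 -0.7 -0.5] w 0.0615
tool delta mm [-0.2  0.  15.2]
190 [-0.001  0.051  0.059  0.062  0.063  0.063  0.063  0.064  0.06   0.058
  0.052  0.031  0.001  0.   ]
196 [-0.     0.057  0.06   0.062  0.062  0.065  0.073  0.072  0.072  0.062
  0.058  0.05   0.001  0.001]
202 [ 0.049  0.058  0.061  0.061  0.071  0.073  0.084  0.084  0.073  0.07
  0.059  0.057  0.048 -0.001]
208 [0.057 0.059 0.062 0.063 0.074 0.073 0.098 0.097 0.074 0.074 0.063 0.058
 0.056 0.046]
214 [0.058 0.062 0.062 0.063 0.074 0.073 0.101 0.102 0.074 0.073 0.07  0.061
 0.058 0.054]
220 [0.058 0.062 0.063 0.073 0.074 0.073 0.101 0.101 0.073 0.073 0.072 0.063
 0.06  0.059]
226 [0.06  0.061 0.062 0.074 0.073 0.074 0.102 0.1   0.074 0.074 0.073 0.062
 0.062 0.06 ]
232 [0.062 0.099 0.094 0.073 0.073 0.074 0.101 0.101 0.073 0.074 0.072 0.093
 0.099 0.061]
238 [0.108 0.108 0.098 0.073 0.073 0.073 0.102 0.102 0.073 0.074   nan 0.093
 0.106 0.107]
244 [0.115   nan 0.1   0.072 0.074 0.074 0.101 0.101 0.075 0.075 0.074 0.096
 0.116 0.116]
250 [0.124 0.123 0.1   0.063 0.074 0.074 0.101 0.101 0.074 0.073 0.062 0.096
 0.121 0.123]
256 [0.131 0.128 0.102 0.062 0.073 0.074 0.102 0.102 0.073 0.074 0.062 0.062
 0.129 0.131]
262 [0.137 0.133 0.063 0.062 0.062 0.074 0.101 0.101 0.073 0.063 0.062 0.062
 0.131 0.137]
268 [0.143 0.134 0.063 0.062 0.062 0.062 0.102 0.102 0.062 0.062 0.062 0.061
 0.132 0.144]
274 [0.149 0.136 0.062 0.063 0.063 0.062 0.101 0.101 0.062 0.062 0.063 0.062
 0.133 0.149]
280 [0.152 0.136 0.062 0.062 0.061 0.063 0.102 0.101 0.063 0.062 0.063 0.063
 0.134 0.153]
286 [0.158 0.137 0.062 0.062 0.063 0.062 0.063 0.062 0.062 0.063 0.062 0.062
 0.136 0.157]
292 [0.158 0.063 0.06  0.062 0.062 0.062 0.063 0.062 0.062 0.063 0.062 0.063
 0.062 0.156]
298 [0.16  0.065 0.064 0.062 0.063 0.063 0.062 0.063 0.063 0.062 0.062 0.061
 0.063 0.158]
```

>>> step_arm(
  increments=[
    [[0.3,0,0,6,0],[0.3,0,0,6,0],[0.3,0,0,0,0],[-1,0,0,0,0],[-1,0,0,0,0],[-1,0,0,0,0],[-1,0,0,0,0],[-1,0,0,0,0],[-1,0,0,0,0],[-1,0,0,0,0]],
  ],
  grip_force=50,
)

```text
t: 17.35
ee_pos: [0.4808, 0.205, 0.0493]
tcp_rot: [179.9, 0.0, -115.6]
force: [-1.4, 2.1, 2.7]
gripper_width: 0.0134
finger_force: 50.0
```

>>> step_arm(
  increments=[
    [[-1,0,0,0,7],[-1,0,0,0,7],[-1,0,0,0,7],[-1,0,0,0,7],[-1,0,0,0,7],[-1,0,0,0,0]],
  ],
)

```text
t: 18.1
ee_pos: [0.4803, 0.2055, 0.0493]
tcp_rot: [179.9, -0.1, -150.6]
force: [-4.8, 3.7, 3.4]
gripper_width: 0.0136
finger_force: 50.0
```

>>> step_arm(
  increments=[
    [[-1,0,0,0,7],[-1,0,0,0,7],[-1,0,0,0,7],[-1,0,0,0,7],[-1,0,0,0,7],[-1,0,0,0,0],[-1,0,0,0,0]],
  ],
)

```text
t: 18.98
ee_pos: [0.4802, 0.2063, 0.0493]
tcp_rot: [179.9, -0.1, 174.5]
force: [-4.4, 4.5, 3.6]
gripper_width: 0.0136
finger_force: 50.0
```

Run:
```python
from h import *
delta(.4808,.2047,.049);print(status.observe()["moment"])
for n in("wrist","side"):
    c=imaging.capture(n);A=pts(c).reshape(-1,3)
    m=(A[:,2]>.094)&(A[:,2]<.1055)&(np.hypot(A[:,0]-.4808,A[:,1]-.2045)<.031)
    q=np.ascontiguousarray(A[m,:2],np.float32)
    if len(q)>9:print(n,len(q),cv2.minAreaRect(q))
    if n=="wrist":f=c["frame"][...,::-1][150:310,220:420];cv2.imwrite("pics/w8.png",cv2.resize(cv2.convertScaleAbs(f,alpha=2),(750,600),interpolation=2))
```

```text
t 18.975 tcp [0.4802 0.2063 0.0493] [ 1.799e+02 -1.000e-01  1.745e+02] F [-4.4  4.5  3.6] w 0.0136
tool delta mm [-0.8 -1.5  0.3]
[1.01535257 0.88358123 0.13864966]
wrist 2056 ((0.47969046235084534, 0.20890364050865173), (0.05492689087986946, 0.03526122123003006), 14.294918060302734)
side 39 ((0.46973466873168945, 0.1957141011953354), (0.013120591640472412, 0.04075033217668533), 46.24482345581055)
```

View pics/w8.png

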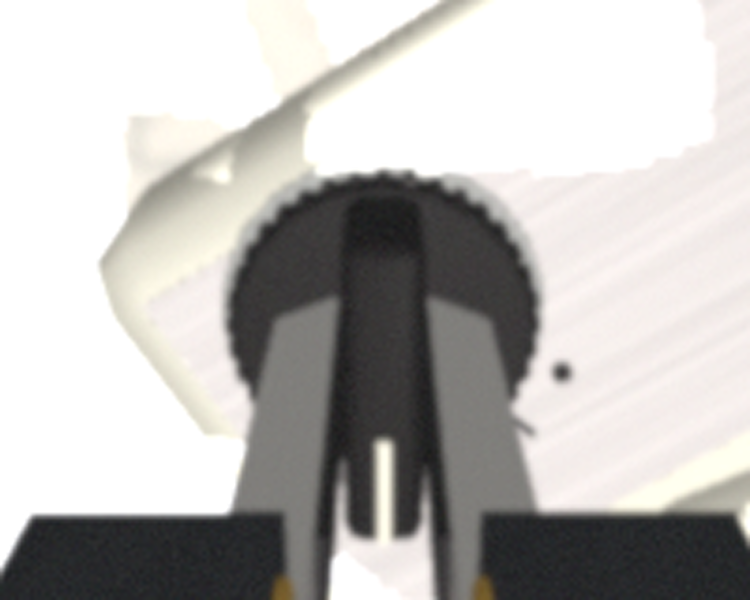

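The bar at (385,350) is held squarely between the pads, with the pointer at (384,490), after a turn of 70° (1.22 rad), which is inside the turbo range. Last check of the shaker and the bystanders, then I hand in.

Run:
```python
from h import *
c=imaging.capture("side");A=pts(c).reshape(-1,3)
for n,p in dict(salt=(.429,-.356),mill=(.514,-.358),orange=(.429,-.078),tin=(.4545,-.1925),jar=(.525,-.0065)).items():
    m=(A[:,2]>.02)&(A[:,2]<.14)&(np.hypot(*(A[:,:2]-p).T)<.04);q=np.ascontiguousarray(A[m,:2],np.float32)
    if len(q)>9:print(n,len(q),np.round(cv2.minEnclosingCircle(q)[0],3),A[m,2].max())
s=status.observe();print(s["t"],s["tcp_rot"],s["moment"],s["force"],s["finger_force"])
```

```text
salt 432 [ 0.427 -0.358] 0.09082956278558096
mill 788 [ 0.514 -0.359] 0.1306265582923517
orange 652 [ 0.429 -0.079] 0.131678308343112
tin 898 [ 0.455 -0.194] 0.09916812497682481
jar 523 [ 0.527 -0.008] 0.1092414369621425
19.125 [ 1.79855159e+02 -1.43356923e-01  1.74454106e+02] [1.03183387 0.83020041 0.0575961 ] [-3.64311283  6.86697453  3.39532016] 50.01193642616272
```

```bash
python3 -c "
from h import *
print(r.finish_job())"
```

```text
the job is handed in; nothing more can be done
None
```

The job is handed in at 19 s: the salt shaker stands upright and released, 85 mm centre to centre from the wooden pepper mill, nothing else has moved, and the gripper holds the dial at turbo (about 1.22 rad, judged from the 70° wrist turn and the bar held square between the pads).

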